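# Key in the bleed sequence and set the vent cap of the pump tank

## Robot

A 6-joint arm with a two-finger parallel gripper is mounted at the origin on a cart in front of the work surface, level with it; the furniture and walls round the work are solid. World frame = base frame: x ahead of the robot, y to its left, z up, the work surface at z = 0. Lengths are in mm, angles in rad, forces in N, time in s.
With the tool pointing down it reaches from about 275 to 750 mm from the base axis. Payload 10.2 kg.
Tool frame: the origin (TCP) lies between the finger pads, 19 mm behind the fingertips; this is the grasp point; z points along the fingers, y is the line along which they close (so a half turn about z gives the same grasp; the last joint's range is limited). The gripper opens to 85 mm and grips with 20 to 120 N. Pads are 22 mm wide; open, the fingers measure 114 mm over their backs; the gripper's body (76 mm by 85 mm) begins 54 mm behind the grasp point. The pads swing forward as they close: fully open they stand 13 mm farther back than shut.
Start: joints at [1.125, 0.313, 1.498, -0, 1.331, -0.223], TCP at [116.017, 512.027, 249.994] pointing down, gripper open.
Joint ranges: [-2.94, 2.94], [-0.97, 2.17], [0.19, 2.56], [-1.23, 4.37], [0.02, 3.11], [-2.88, 2.88]. Speed limits (rad/s): [2.39, 2.39, 3.01, 3.14, 3.14, 3.14].

## Interface

Orientations are given as a unit quaternion [w, x, y, z].
In Python, from rig import ctrl gives the robot as it stands. The module is installed in compiled form; this text tells all that it offers.
- The arm moves only by the shell command python3 -m jog 'ROWS' [FORCE]. ROWS is JSON, a list of rows, each an object with "delta_pos": the shift along the world's x, y, z in mm, a list of three; "angular": the turn, a rotation vector about the world's x, y, z in rad, a list of three; "fingers": the opening, from 0 (shut) to 1 (fully open). In form: [{"delta_pos": [tx, ty, tz], "angular": [rx, ry, rz], "fingers": fingers}, ...]. A call has 1 to 10 rows; each row is the pose to reach, as a shift and turn from the pose commanded when the call began; what a row does not reach only later rows make up. A row lasts 1/8 s, in which the tool goes at most 62.5 mm and 10.7 degrees, less where a joint would pass 70% of its speed; a pose out of reach is approached as far as the arm can. A call with a gripper value outside its range is refused whole. The fingers move at their own pace and stop on an object; FORCE is the grip in N (left out, the last holds). Time passes only in rows, so rows that repeat a pose let the fingers close. It gives the time, the measured TCP pose, the force, the opening and the grip force at its end, in the units of the state.
- ctrl.sense(): the state, without advancing time (a new reading comes with each control period).
- ctrl.capture(name): name is "scene" or "top" or "wrist"; returns a dict with "pixels" (384x512x3 uint8, blue, green, red), "fx", "fy", "cx", "cy" (pixels), "R" (3x3) and "t" (3): a world point X has camera coordinates R X + t. Camera axes: x right, y down, z forward; pixel columns grow to the right and rows downward; lengths in mm; the calibration is good to about 2 mm. A picture is of the moment at which its call begins. There is no depth.
- ctrl.finish_job(): hands the job in; it is judged then, once.
The state is a dict: "time_s": time; "joints": joint angles; "dq": joint speeds; "tau": joint torques, N m; "eef_pos": TCP position; "ee_rot": TCP orientation; "force": force on the tool from outside, world axes, zero at the start; "wrist_torque": the same for the moment, N m; "grip_width": opening from 0.0 (shut) to 1.0 (fully open); "grip_force": force on a finger pad.
Only numpy, scipy, OpenCV 4.12 (cv2) and the standard library are available. Lean on these libraries where they do the work, as an engineer would, in place of code of your own. Each camera call takes 0.05 s, during which the arm holds its last target. There are 200 camera calls.

## Task

Get the bench pump ready for bleeding: on the key box press the round key, then the square key, then the oblong key, one at a time, each fully down and let up again. Then screw the tank's knurled vent cap clockwise until it bottoms out, back it off a quarter turn and hold it there: finish with the cap still gripped between the fingers. Leave the other things on the worktop where they are.

Things in the scene. Friction and masses are not known exactly. Their poses are not given: they have to be found in the camera images.
- key_box: low grey key box, 110 (its x) x 200 (its y) x 38 mm high, fixed to the worktop; origin under its centre, z up. Its top carries three keys of the same grey plastic in a row along its y, 60 mm apart (at y = -60, 0, +60 mm); which key has which place varies.
- key_round_top (a point): centre of the top face of the round key, 28 mm across; it stands 14 mm above the lid of the key box when up (52 mm above the worktop)
- key_round (a joint): how far the round key is pressed, m: 0 = up, 0.006 = fully down; it moves straight down against a spring (about 1.3 N to start, 5.2 N fully down) and comes up by itself
- key_square_top (a point): centre of the top face of the square key, 28 x 28 mm; it stands 14 mm above the lid of the key box when up (52 mm above the worktop)
- key_square (a joint): how far the square key is pressed, m: 0 = up, 0.006 = fully down; it moves straight down against a spring (about 1.3 N to start, 5.2 N fully down) and comes up by itself
- key_oblong_top (a point): centre of the top face of the oblong key, 46 mm long (along the box's x) and 17 mm wide; it stands 14 mm above the lid of the key box when up (52 mm above the worktop)
- key_oblong (a joint): how far the oblong key is pressed, m: 0 = up, 0.006 = fully down; it moves straight down against a spring (about 1.3 N to start, 5.2 N fully down) and comes up by itself
- tank: round aluminium pump tank, 100 mm across, on a 125 x 125 mm foot plate, fixed to the worktop; origin under its centre, z up. It has a brass outlet stub low on its -x side, and on top a flat seat 44 mm across on a 52 mm collar, with a threaded neck; the shoulder falls away to 82 mm height at the sides.
- tank_seat (a point): centre of the seat on top of the tank, 100 mm above the worktop, on the cap's axis: the cap's lower rim rests here when it has bottomed out
- cap: knurled steel vent cap, a cylinder 41 mm across (43 mm over the knurl) and 30 mm tall, already started on the tank's neck; origin at the centre of its lower rim. It turns about the vertical and cannot come off. A raised pointer rib on its top runs from near the centre towards the cap's own +x.
- cap_top (a point): centre of the top of the cap, 30 mm above its lower rim; 130 mm above the worktop when bottomed out
- cap_pointer (a point): outer end of the pointer rib on top of the cap, 18 mm from the axis
- cap_turn (a joint): how far the cap is unscrewed, rad: 0 = bottomed out (hard stop), growing anticlockwise as seen from above; the cap rises 8 mm a turn (1.27 mm/rad). Starts between 1.9 and 2.7. It turns stiffly (about 0.08 N m) and stays where it is left
- match_box: small match box, 37x58x17 mm, lying flat; origin under its centre; leave alone
- spice_jar: spice jar with lid, 46 mm wide, 106 mm tall; origin under its centre; leave alone
- small_pot: small terracotta pot standing upside down, 59 mm wide, 53 mm tall; origin under its centre; leave alone
- cork_block: cork block, 60x100x33 mm; origin under its centre; leave alone
- chisel: chisel with a wooden handle, 258 mm long, 25 mm thick, lying; origin under its centre; leave alone
- offcut: wooden offcut, a 60 mm cube; origin under its centre; leave alone

How it is judged:
By the outcome, as a careful person would: the job done as asked, in the order asked, and still so for the second after the job is handed in, while the arm keeps its last pose, push and grip.
It also fails if it takes over 64 s, if anything falls off the work surface, if the arm or the gripper's body presses on something with over 40 N, if the wrist force passes 120 N, or if a joint passes its speed limit or range.

## Working session

There is one attempt and no reset: what is moved stays moved. The work goes in short steps, Python scripts to look and compute and a shell command to move; the robot and the scene stay as the last step left them, time stands still between calls to the robot, and variables do not carry over. Pictures are saved under pics/ and viewed, at most 10 in all, crops included, and the job is handed in when it is done.

```bash
mkdir -p pics; cat > h.py <<'E'
import numpy as np, cv2
from rig import ctrl
def snap(cam,name):
    d=ctrl.capture(cam); cv2.imwrite(f'pics/{name}.png',np.array(d['pixels'])); return d
def back(d,u,v,z):
    R=np.array(d['R']);t=np.array(d['t'])
    r=R.T@np.array([(u-d['cx'])/d['fx'],(v-d['cy'])/d['fy'],1]); c=-R.T@t
    return c+r*(z-c[2])/r[2]
def proj(d,X):
    p=np.array(d['R'])@np.array(X)+np.array(d['t']); return [d['fx']*p[0]/p[2]+d['cx'],d['fy']*p[1]/p[2]+d['cy']]
E
python3 - <<'E'
from h import *
import pickle
a=snap('top','top1');b=snap('scene','scene1')
pickle.dump((a,b),open('c.pkl','wb'))
print(ctrl.sense())
E
```

```text
{'time_s': 0.1, 'joints': array([ 1.12459204e+00,  3.13391854e-01,  1.49833924e+00,  1.83348913e-05,
        1.33100320e+00, -2.23408787e-01]), 'dq': array([ 0.00071124, -0.00097692, -0.00144337, -0.00068453,  0.00175252,
       -0.00112713]), 'tau': array([ 1.89507671e-03, -4.12892997e+01, -2.60141104e+01, -2.41268663e-04,
        2.99876730e-03, -1.67312487e-05]), 'eef_pos': array([115.92571006, 511.83549221, 249.50164531]), 'ee_rot': array([-1.95973595e-04,  1.11169644e-01,  9.93801280e-01, -5.36199984e-04]), 'force': array([-0.14505579, -0.42288517, -0.41985302]), 'wrist_torque': array([ 0.03006638,  0.05016551, -0.0195946 ]), 'grip_force': 0.0, 'grip_width': 1.0004167947599707}
```

View pics/top1.png

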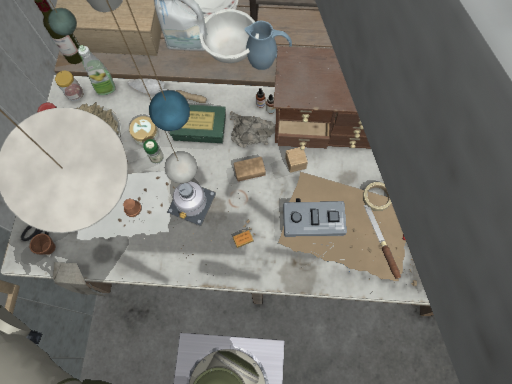

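View pics/scene1.png

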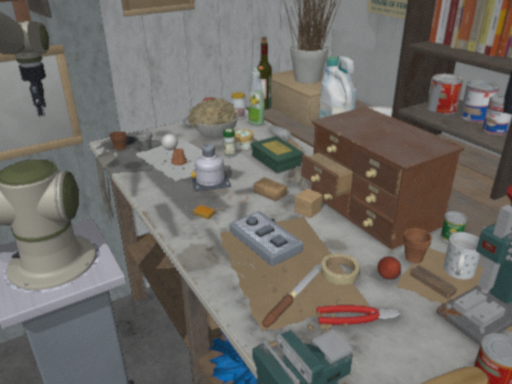

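The top view shows the key box at (314,217) with round, oblong and square keys from left to right, and the tank at (190,200). Next come upscaled crops and rough positions.

```bash
python3 - <<'E'
from h import *
import pickle
a,b=pickle.load(open('c.pkl','rb'))
for d in(a,b): print(d['fx'],d['cx'],d['cy'],-np.array(d['R']).T@np.array(d['t']))
for n,u,v,z in[('round',296,217,52),('obl',315,217,52),('sq',334,217,52),('cap',189,192,133),('box',314,218,38),('match',243,239,17)]: print(n,back(a,u,v,z).round(0))
print(proj(a,[116,512,250]),proj(a,[0,0,0]),proj(b,[116,512,250]))
p=np.array(a['pixels'])[150:260,150:360]; q=np.array(b['pixels'])[125:270,150:320]
im=np.vstack([cv2.resize(p,(630,330),interpolation=cv2.INTER_CUBIC)[:, :],cv2.resize(q[10:],(630,270*0+250),interpolation=cv2.INTER_CUBIC)])
cv2.imwrite('pics/crop1.png',im)
E
```

```text
452.2267701246285 260.31163673330735 187.65668004352676 [  95.70317756 -105.37135208 1439.39456109]
465.990386667844 247.72868333620303 184.97410034854914 [  -45.27697013 -1134.52819053   790.9694024 ]
round [ 522. -176.   52.]
obl [ 527. -237.   52.]
sq [ 531. -297.   52.]
cap [556. 160. 133.]
box [ 527. -235.   38.]
match [448. -11.  17.]
[np.float64(21.534788554898938), np.float64(330.84525143056555)] [np.float64(226.85652939325854), np.float64(389.93580562984255)] [np.float64(42.041634554946484), np.float64(109.21925342101306)]
```

View pics/crop1.png

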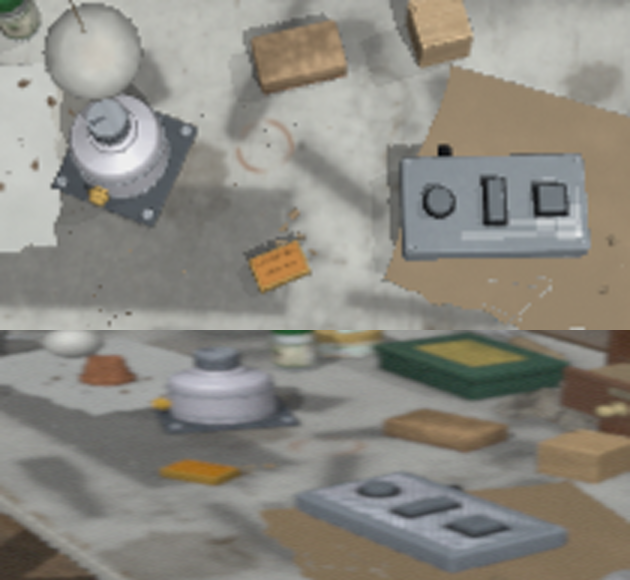

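```bash
python3 - <<'E'
from h import *
import pickle
a,b=pickle.load(open('c.pkl','rb'))
for n,u,v,z in[('round',296,216.8,52),('obl',314.9,216.6,52),('sq',333.4,216.5,52),('cap',186.4,189.3,133)]:
    X=back(a,u,v,z); print(n,X.round(0),proj(b,X))
for z in(0,100,200,300,400,600):
    X=back(a,181.5,167,z); print(X.round(0),proj(b,X))
E
```

```text
round [ 523. -176.   52.] [np.float64(251.49671728373278), np.float64(217.43409744678155)]
obl [ 528. -236.   52.] [np.float64(264.21968859090975), np.float64(227.09099941933812)]
sq [ 532. -295.   52.] [np.float64(277.42062816757897), np.float64(237.223795255336)]
cap [564. 169. 133.] [np.float64(208.42904547650812), np.float64(145.8927053626552)]
[693. 225.   0.] [np.float64(234.82393399032412), np.float64(165.24044060180077)]
[651. 202. 100.] [np.float64(226.8836655113998), np.float64(145.4851804214294)]
[610. 179. 200.] [np.float64(218.08396194119257), np.float64(123.59165956618276)]
[568. 156. 300.] [np.float64(208.27730507177938), np.float64(99.19285510899022)]
[527. 133. 400.] [np.float64(197.2803666944783), np.float64(71.8326494172396)]
[444.  87. 600.] [np.float64(170.7290797141106), np.float64(5.7734747415830725)]
```

Keys by calibration: round at about (523,-176), oblong (528,-236), square (532,-295); cap at about (564,169). Setting out above the round key with the fingers shut.

```bash
python3 -m jog '[{"delta_pos":[60,-60,0],"angular":[0,0,0],"fingers":0},{"delta_pos":[90,-115,0],"angular":[0,0,0],"fingers":0},{"delta_pos":[120,-170,0],"angular":[0,0,0],"fingers":0},{"delta_pos":[150,-225,0],"angular":[0,0,0],"fingers":0},{"delta_pos":[185,-275,0],"angular":[0,0,0],"fingers":0},{"delta_pos":[220,-325,0],"angular":[0,0,0],"fingers":0},{"delta_pos":[250,-380,0],"angular":[0,0,0],"fingers":0},{"delta_pos":[280,-435,0],"angular":[0,0,0],"fingers":0},{"delta_pos":[310,-490,0],"angular":[0,0,0],"fingers":0},{"delta_pos":[340,-540,0],"angular":[0,0,0],"fingers":0}]'
python3 -m jog '[{"delta_pos":[30,-50,-20],"angular":[0,0,0],"fingers":0},{"delta_pos":[60,-100,-50],"angular":[0,0,0],"fingers":0},{"delta_pos":[67,-148,-80],"angular":[0,0,0],"fingers":0},{"delta_pos":[67,-148,-80],"angular":[0,0,0],"fingers":0},{"delta_pos":[67,-148,-80],"angular":[0,0,0],"fingers":0},{"delta_pos":[67,-148,-80],"angular":[0,0,0],"fingers":0}]'
python3 - <<'E'
from h import *
import pickle
w=snap('wrist','w1');t=snap('top','t2');pickle.dump((w,t),open('c2.pkl','wb'))
print(ctrl.sense()['joints'])
for X in([523,-176,52],[528,-236,52],[532,-295,52]):print(proj(w,X))
E
```

```text
time_s: 1.35
eef_pos: [448.9, -16.9, 249.9]
ee_rot: [-0.0, 0.111, 0.994, 0.0]
force: [0.3, 0.4, 0.0]
grip_width: 0.003
grip_force: 0.0
time_s: 2.1
eef_pos: [515.6, -161.9, 171.0]
ee_rot: [0.001, 0.11, 0.994, -0.0]
force: [0.2, 0.2, 0.2]
grip_width: 0.001
grip_force: 0.0
[-5.21382456e-01  4.19261794e-01  1.56299152e+00  4.85237565e-05
  1.15794024e+00 -1.87075531e+00]
[np.float64(240.2760578723997), np.float64(201.61214724177904)]
[np.float64(178.2731012978772), np.float64(219.7990664040768)]
[np.float64(119.55222650895931), np.float64(236.07097456070255)]
```

View pics/w1.png

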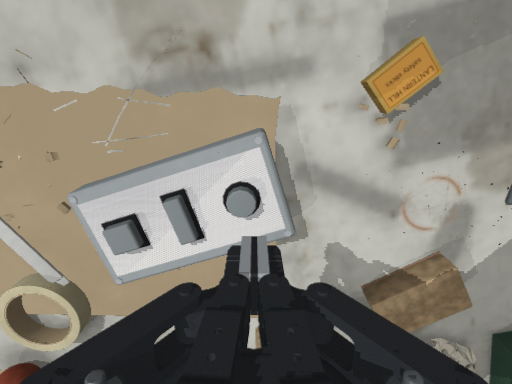

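The wrist view shows round (241,199), oblong (182,217) and square (125,234), close to the predictions.

```bash
python3 - <<'E'
from h import *
import pickle
w,t=pickle.load(open('c2.pkl','rb'))
g=cv2.cvtColor(np.array(w['pixels']),cv2.COLOR_BGR2GRAY)
for n,(u,v) in dict(round=(241,198),obl=(181,217),sq=(125,235)).items():
    s=int(g[v,u]); m=np.zeros((386,514),np.uint8)
    cv2.floodFill(g.copy(),m,(u,v),255,8,8,4|cv2.FLOODFILL_MASK_ONLY|cv2.FLOODFILL_FIXED_RANGE|(255<<8))
    (c,sz,an)=cv2.minAreaRect(cv2.findNonZero(m)); print(n,np.array(c)-1,sz,an,back(w,c[0]-1,c[1]-1,52).round(1))
E
```

```text
round [255.5 191.5] (385.0, 513.0) 90.0 [ 516.6 -160.5   52. ]
obl [255.5 191.5] (385.0, 513.0) 90.0 [ 516.6 -160.5   52. ]
sq [255.5 191.5] (385.0, 513.0) 90.0 [ 516.6 -160.5   52. ]
```

```bash
python3 - <<'E'
from h import *
import pickle
w,t=pickle.load(open('c2.pkl','rb'))
g=cv2.cvtColor(np.array(w['pixels']),cv2.COLOR_BGR2GRAY)
for n,(u,v) in dict(round=(241,198),obl=(181,215),sq=(125,235)).items():
    m=np.zeros((386,514),np.uint8)
    cv2.floodFill(g.copy(),m,(u,v),255,8,8,4|cv2.FLOODFILL_MASK_ONLY|cv2.FLOODFILL_FIXED_RANGE|(255<<8))
    (c,sz,an)=cv2.minAreaRect(cv2.findNonZero((m==255).astype(np.uint8))); print(n,np.array(c)-1,sz,an,back(w,c[0]-1,c[1]-1,52).round(1))
    print(back(w,u,v,52))
E
```

```text
round [240.5 203.5] (25.0, 27.0) 90.0 [ 524.8 -176.2   52. ]
[ 519.75706996 -174.55340059   52.        ]
obl [178.14031982 221.93919373] (47.040016174316406, 14.313868522644043) 66.57130432128906 [ 530.1 -236.8   52. ]
[ 523.92556308 -232.10297805   52.        ]
sq [119.10001373 239.20002747] (29.068883895874023, 24.149534225463867) 63.43495178222656 [ 535.  -296.6   52. ]
[ 532.05705208 -289.59080787   52.        ]
```

```bash
python3 -m jog '[{"delta_pos":[9,-14,-50],"angular":[0,0,0],"fingers":0},{"delta_pos":[9,-14,-92],"angular":[0,0,0],"fingers":0},{"delta_pos":[9,-14,-97],"angular":[0,0,0],"fingers":0},{"delta_pos":[9,-14,-101],"angular":[0,0,0],"fingers":0},{"delta_pos":[9,-14,-103],"angular":[0,0,0],"fingers":0},{"delta_pos":[9,-14,-103],"angular":[0,0,0],"fingers":0}]'
python3 -m jog '[{"delta_pos":[0,0,-2],"angular":[0,0,0],"fingers":0},{"delta_pos":[0,0,-2],"angular":[0,0,0],"fingers":0}]'
```

```text
time_s: 2.95
eef_pos: [525.1, -177.0, 68.3]
ee_rot: [0.001, 0.111, 0.994, -0.0]
force: [1.9, 1.2, 2.7]
grip_width: 0.004
grip_force: 1.4
time_s: 3.2
eef_pos: [525.0, -177.0, 65.6]
ee_rot: [0.001, 0.111, 0.994, -0.0]
force: [2.6, 1.9, 4.8]
grip_width: 0.002
grip_force: 2.2
```

```bash
python3 -m jog '[{"delta_pos":[0,0,-1.5],"angular":[0,0,0],"fingers":0},{"delta_pos":[0,0,-1.5],"angular":[0,0,0],"fingers":0},{"delta_pos":[0,0,-1.5],"angular":[0,0,0],"fingers":0}]'
```

```text
time_s: 3.58
eef_pos: [525.0, -177.0, 64.6]
ee_rot: [0.001, 0.111, 0.994, -0.0]
force: [1.7, 2.2, 12.0]
grip_width: -0.002
grip_force: 6.1
```

Round key bottomed (12 N). Lifting, then the square key.

```bash
python3 -m jog '[{"delta_pos":[0,0,26],"angular":[0,0,0],"fingers":0},{"delta_pos":[0,0,26],"angular":[0,0,0],"fingers":0},{"delta_pos":[5,-60,26],"angular":[0,0,0],"fingers":0},{"delta_pos":[9,-119,26],"angular":[0,0,0],"fingers":0},{"delta_pos":[9,-119,15],"angular":[0,0,0],"fingers":0},{"delta_pos":[9,-119,7],"angular":[0,0,0],"fingers":0},{"delta_pos":[9,-119,4],"angular":[0,0,0],"fingers":0},{"delta_pos":[9,-119,1],"angular":[0,0,0],"fingers":0},{"delta_pos":[9,-119,0],"angular":[0,0,0],"fingers":0},{"delta_pos":[9,-119,0],"angular":[0,0,0],"fingers":0}]'
```

```text
time_s: 4.82
eef_pos: [533.3, -294.9, 64.7]
ee_rot: [-0.0, 0.111, 0.994, 0.0]
force: [-7.1, 4.3, 11.7]
grip_width: -0.003
grip_force: 6.0
```

```bash
python3 -m jog '[{"delta_pos":[0,0,26],"angular":[0,0,0],"fingers":0},{"delta_pos":[0,0,26],"angular":[0,0,0],"fingers":0},{"delta_pos":[-4,59,26],"angular":[0,0,0],"fingers":0},{"delta_pos":[-4,59,26],"angular":[0,0,0],"fingers":0},{"delta_pos":[-4,59,15],"angular":[0,0,0],"fingers":0},{"delta_pos":[-4,59,7],"angular":[0,0,0],"fingers":0},{"delta_pos":[-4,59,4],"angular":[0,0,0],"fingers":0},{"delta_pos":[-4,59,1],"angular":[0,0,0],"fingers":0},{"delta_pos":[-4,59,0],"angular":[0,0,0],"fingers":0},{"delta_pos":[-4,59,0],"angular":[0,0,0],"fingers":0}]'
python3 - <<'E'
from h import *
snap('wrist','w2')
E
```

```text
time_s: 6.08
eef_pos: [529.1, -237.3, 64.6]
ee_rot: [-0.0, 0.111, 0.994, -0.0]
force: [-6.2, 2.6, 13.0]
grip_width: -0.001
grip_force: 6.5
```

View pics/w2.png

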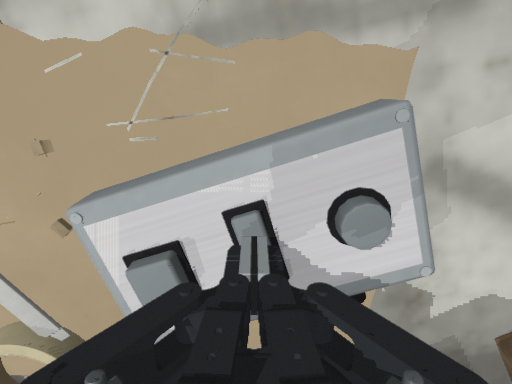

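The picture shows the fingers on the oblong key (245,230), pressed fully at 13 N; round (362,220) and square (160,275) are up. Now to the cap.

```bash
python3 -m jog '[{"delta_pos":[0,0,40],"angular":[0,0,0],"fingers":0},{"delta_pos":[0,0,100],"angular":[0,0,0],"fingers":0.5},{"delta_pos":[5,40,150],"angular":[0,0,0],"fingers":1},{"delta_pos":[10,100,200],"angular":[0,0,0],"fingers":1},{"delta_pos":[15,160,200],"angular":[0,0,0],"fingers":1},{"delta_pos":[20,220,200],"angular":[0,0,0],"fingers":1},{"delta_pos":[25,280,200],"angular":[0,0,0],"fingers":1},{"delta_pos":[30,340,200],"angular":[0,0,0],"fingers":1},{"delta_pos":[34,400,200],"angular":[0,0,0],"fingers":1},{"delta_pos":[34,405,200],"angular":[0,0,0],"fingers":1}]'
python3 -m jog '[{"delta_pos":[0,0,0],"angular":[0,0,0],"fingers":1},{"delta_pos":[0,0,0],"angular":[0,0,0],"fingers":1},{"delta_pos":[0,0,0],"angular":[0,0,0],"fingers":1}]'
python3 - <<'E'
from h import *
import pickle
d=snap('wrist','w3');pickle.dump(d,open('c3.pkl','wb'));print(ctrl.sense()['joints'],proj(d,[564,169,133]))
E
```

```text
time_s: 7.38
eef_pos: [563.0, 171.5, 263.1]
ee_rot: [-0.0, 0.109, 0.994, 0.0]
force: [-0.2, -0.4, -0.5]
grip_width: 1.0
grip_force: 0.0
time_s: 7.75
eef_pos: [563.5, 166.9, 263.6]
ee_rot: [0.0, 0.112, 0.994, -0.0]
force: [-0.1, -0.3, 0.6]
grip_width: 0.999
grip_force: 0.0
[ 8.91303650e-02  4.44548220e-01  1.27466567e+00 -6.66979091e-05
  1.42222964e+00 -1.25726941e+00] [np.float64(256.03014050818183), np.float64(186.82501502381095)]
```

View pics/w3.png

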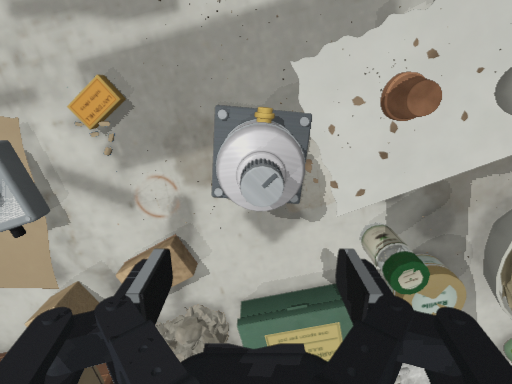

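The cap top disc is centred at about (262,186) with the rib pointing up-right to (277,180). Nothing stands within the fingers' span at cap height.

```bash
python3 - <<'E'
from h import *
import pickle
d=pickle.load(open('c3.pkl','rb'))
for z in(132,133): print(back(d,262,186,z))
c=back(d,262,186,133);p=back(d,277,179.5,133);print(p-c, np.arctan2(*(p-c)[1::-1]))
im=np.array(d['pixels'])[130:220,200:325];cv2.imwrite('pics/w3c.png',cv2.resize(im,None,fx=6,fy=6,interpolation=cv2.INTER_CUBIC))
E
```

```text
[564.76931991 174.53183132 132.        ]
[564.44177632 174.57464216 133.        ]
[-3.08990323 14.79790235  0.        ] 1.7766454834609
```

View pics/w3c.png

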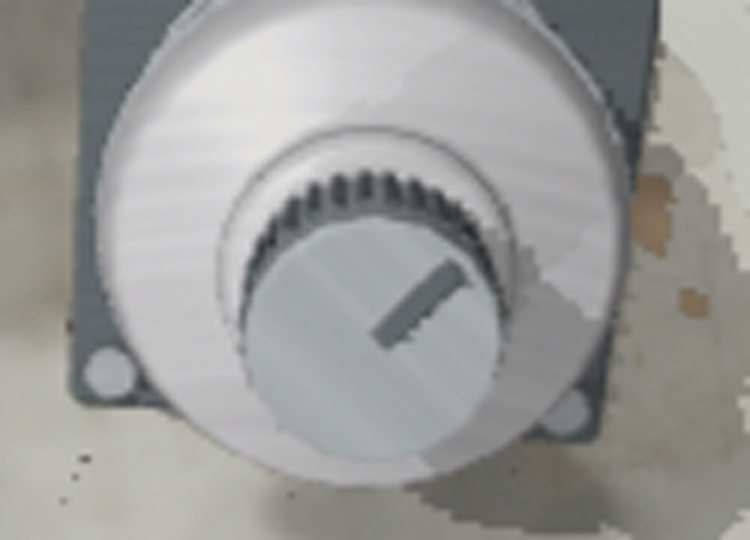

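```bash
python3 -m jog '[{"delta_pos":[1,7.5,-40],"angular":[0,0,0],"fingers":1},{"delta_pos":[1,7.5,-90],"angular":[0,0,0],"fingers":1},{"delta_pos":[1,7.5,-120],"angular":[0,0,0],"fingers":1},{"delta_pos":[1,7.5,-136],"angular":[0,0,0],"fingers":1},{"delta_pos":[1,7.5,-136],"angular":[0,0,0],"fingers":1},{"delta_pos":[1,7.5,-136],"angular":[0,0,0],"fingers":0.8}]' 40
python3 -m jog '[{"delta_pos":[0,0,0],"angular":[0,0,0],"fingers":0.6},{"delta_pos":[0,0,0],"angular":[0,0,0],"fingers":0.4},{"delta_pos":[0,0,0],"angular":[0,0,0],"fingers":0.3},{"delta_pos":[0,0,0],"angular":[0,0,0],"fingers":0.3},{"delta_pos":[0,0,0],"angular":[0,0,0],"fingers":0.3}]' 40
```

```text
time_s: 8.55
eef_pos: [565.0, 175.6, 129.0]
ee_rot: [0.001, 0.111, 0.994, 0.0]
force: [0.4, 0.4, 0.3]
grip_width: 0.818
grip_force: 0.0
time_s: 9.18
eef_pos: [564.5, 174.7, 128.9]
ee_rot: [0.001, 0.111, 0.994, -0.001]
force: [-4.4, -6.4, 8.0]
grip_width: 0.466
grip_force: 39.4
```

```bash
python3 -c "
from h import *
s=ctrl.sense();print(s['wrist_torque'],s['joints'])"
```

```text
[-1.10015215  0.64297028 -0.00784819] [ 0.10275306  0.56974048  1.44332581 -0.00220212  1.12792936 -1.24428443]
```

```bash
python3 -m jog '[{"delta_pos":[0,0,-0.2],"angular":[0,0,-0.15],"fingers":0.3},{"delta_pos":[0,0,-0.4],"angular":[0,0,-0.3],"fingers":0.3},{"delta_pos":[0,0,-0.6],"angular":[0,0,-0.45],"fingers":0.3},{"delta_pos":[0,0,-0.8],"angular":[0,0,-0.6],"fingers":0.3},{"delta_pos":[0,0,-1],"angular":[0,0,-0.75],"fingers":0.3},{"delta_pos":[0,0,-1.2],"angular":[0,0,-0.9],"fingers":0.3},{"delta_pos":[0,0,-1.4],"angular":[0,0,-1.05],"fingers":0.3},{"delta_pos":[0,0,-1.6],"angular":[0,0,-1.2],"fingers":0.3},{"delta_pos":[0,0,-1.8],"angular":[0,0,-1.35],"fingers":0.3},{"delta_pos":[0,0,-1.9],"angular":[0,0,-1.5],"fingers":0.3}]' 40
python3 - <<'E'
from h import *
s=ctrl.sense();print(s['wrist_torque'],s['joints'],s['force'])
d=snap('wrist','w4')
E
```

```text
time_s: 10.42
eef_pos: [565.5, 175.2, 127.1]
ee_rot: [0.002, 0.76, 0.65, 0.001]
force: [1.8, -2.7, 4.2]
grip_width: 0.465
grip_force: 39.7
[-0.46246272 -0.39831831  0.10213551] [ 1.03154100e-01  5.72400128e-01  1.44398855e+00 -1.14873338e-03
  1.12136739e+00  2.60447592e-01] [ 1.76046395 -2.69856987  4.17242163]
```

View pics/w4.png

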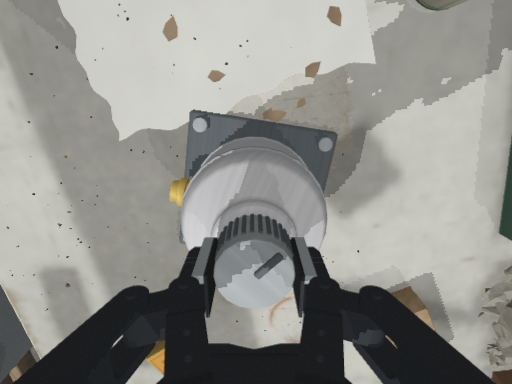

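The cap turns with the fingers: the rib is still up-right in the tool view, (258,275) to (283,257), and the torque of 0.1 N m is plain friction. On towards the stop in small steps.

```bash
cat > s.py <<'E'
from h import *
s=ctrl.sense();w,x,y,z=s['ee_rot']
print('Tz %.3f q6 %.4f yaw %.4f'%(s['wrist_torque'][2],s['joints'][5],np.unwrap([0,2*np.arctan2(y,x)])[1]),s['force'].round(1))
E
python3 -m jog '[{"delta_pos":[0,0,-0.1],"angular":[0,0,-0.1],"fingers":0.3},{"delta_pos":[0,0,-0.2],"angular":[0,0,-0.2],"fingers":0.3},{"delta_pos":[0,0,-0.4],"angular":[0,0,-0.3],"fingers":0.3},{"delta_pos":[0,0,-0.5],"angular":[0,0,-0.4],"fingers":0.3}]';python3 s.py
python3 -m jog '[{"delta_pos":[0,0,-0.1],"angular":[0,0,-0.1],"fingers":0.3}]';python3 s.py
```

```text
time_s: 10.98
eef_pos: [565.8, 175.1, 126.6]
ee_rot: [0.001, 0.873, 0.487, 0.002]
force: [4.4, -4.1, 4.9]
grip_width: 0.463
grip_force: 39.8
Tz 0.085 q6 0.6564 yaw 1.0180 [ 4.4 -4.1  4.9]
time_s: 11.1
eef_pos: [565.9, 175.0, 126.5]
ee_rot: [0.001, 0.896, 0.443, 0.002]
force: [4.6, -4.5, 5.4]
grip_width: 0.463
grip_force: 39.8
Tz 0.076 q6 0.7564 yaw 0.9180 [ 4.6 -4.5  5.4]
```

Turned 2.0 rad so far with no stop.

```bash
for i in 1 2 3; do :; done
python3 -m jog '[{"delta_pos":[0,0,-0.1],"angular":[0,0,-0.1],"fingers":0.3}]'|tail -2;python3 s.py
python3 -m jog '[{"delta_pos":[0,0,-0.1],"angular":[0,0,-0.1],"fingers":0.3}]'|tail -2;python3 s.py
python3 -m jog '[{"delta_pos":[0,0,-0.1],"angular":[0,0,-0.1],"fingers":0.3}]'|tail -2;python3 s.py
```

```text
grip_width: 0.465
grip_force: 39.8
Tz 0.055 q6 0.8564 yaw 0.8180 [ 4.9 -3.6  4.9]
grip_width: 0.463
grip_force: 39.8
Tz 0.075 q6 0.9563 yaw 0.7180 [ 5.5 -4.8  3.9]
grip_width: 0.462
grip_force: 39.8
Tz 0.113 q6 1.0564 yaw 0.6179 [ 5.2 -5.   3.9]
```

```bash
python3 -m jog '[{"delta_pos":[0,0,-0.1],"angular":[0,0,-0.1],"fingers":0.3}]'|tail -1;python3 s.py
python3 -m jog '[{"delta_pos":[0,0,-0.1],"angular":[0,0,-0.1],"fingers":0.3}]'|tail -1;python3 s.py
python3 -m jog '[{"delta_pos":[0,0,-0.1],"angular":[0,0,-0.08],"fingers":0.3}]'|tail -1;python3 s.py
```

```text
grip_force: 39.8
Tz 0.105 q6 1.1564 yaw 0.5180 [ 6.7 -5.3  3.4]
grip_force: 39.8
Tz 1.106 q6 1.2556 yaw 0.4188 [ 5.3 -5.2  4.2]
grip_force: 40.3
Tz 1.219 q6 1.3340 yaw 0.3407 [16.1 -2.5  0.1]
```

Bottomed out: the torque jumped to 1.1–1.2 N m and the fingers slipped slightly. I take a reference picture and unload in tiny steps to find where the cap starts to follow.

```bash
python3 -c "
from h import *
import pickle
pickle.dump(snap('wrist','w5'),open('c5.pkl','wb'))"; python3 s.py
for k in 1; do python3 -m jog '[{"delta_pos":[0,0,0],"angular":[0,0,0.02],"fingers":0.3}]'|tail -1;python3 s.py; done
python3 -m jog '[{"delta_pos":[0,0,0],"angular":[0,0,0.02],"fingers":0.3}]'|tail -1;python3 s.py
python3 -m jog '[{"delta_pos":[0,0,0],"angular":[0,0,0.02],"fingers":0.3}]'|tail -1;python3 s.py
```

```text
Tz 1.119 q6 1.3374 yaw 0.3373 [13.  -3.4 -0.3]
grip_force: 40.5
Tz 0.620 q6 1.3117 yaw 0.3628 [13.  -3.   0.4]
grip_force: 40.5
Tz 0.201 q6 1.2919 yaw 0.3823 [13.  -2.4  0. ]
grip_force: 40.5
Tz -0.092 q6 1.2725 yaw 0.4015 [13.1 -1.7  0.7]
```

The cap began to follow at yaw ≈ 0.396, so the target yaw is about 1.967 (+1.565 from here, rising 2 mm).

```bash
python3 -m jog '[{"delta_pos":[0,0,0.2],"angular":[0,0,0.16],"fingers":0.3},{"delta_pos":[0,0,0.4],"angular":[0,0,0.32],"fingers":0.3},{"delta_pos":[0,0,0.6],"angular":[0,0,0.48],"fingers":0.3},{"delta_pos":[0,0,0.8],"angular":[0,0,0.64],"fingers":0.3},{"delta_pos":[0,0,1],"angular":[0,0,0.8],"fingers":0.3},{"delta_pos":[0,0,1.2],"angular":[0,0,0.96],"fingers":0.3},{"delta_pos":[0,0,1.4],"angular":[0,0,1.12],"fingers":0.3},{"delta_pos":[0,0,1.6],"angular":[0,0,1.28],"fingers":0.3},{"delta_pos":[0,0,1.8],"angular":[0,0,1.44],"fingers":0.3},{"delta_pos":[0,0,2],"angular":[0,0,1.565],"fingers":0.3}]'
python3 -m jog '[{"delta_pos":[0,0,0],"angular":[0,0,0],"fingers":0.3},{"delta_pos":[0,0,0],"angular":[0,0,0],"fingers":0.3},{"delta_pos":[0,0,0],"angular":[0,0,0],"fingers":0.3}]'; python3 s.py
python3 -c "
from h import *
import pickle
a=pickle.load(open('c5.pkl','rb'));b=snap('wrist','w6');pickle.dump(b,open('c6.pkl','wb'))
f=lambda d:cv2.resize(np.array(d['pixels'])[190:330,180:340],None,fx=2.5,fy=2.5,interpolation=cv2.INTER_CUBIC)
cv2.imwrite('pics/cmp.png',np.hstack([f(a),f(b)]))"
```

```text
time_s: 13.52
eef_pos: [564.4, 176.6, 127.8]
ee_rot: [0.0, 0.553, 0.833, 0.001]
force: [-4.2, 2.7, 9.3]
grip_width: 0.467
grip_force: 41.2
time_s: 13.9
eef_pos: [564.4, 176.6, 127.9]
ee_rot: [0.0, 0.554, 0.832, 0.001]
force: [-3.0, 2.8, 8.9]
grip_width: 0.464
grip_force: 41.4
Tz 0.050 q6 -0.2919 yaw 1.9666 [-3.   2.8  8.9]
```

View pics/cmp.png

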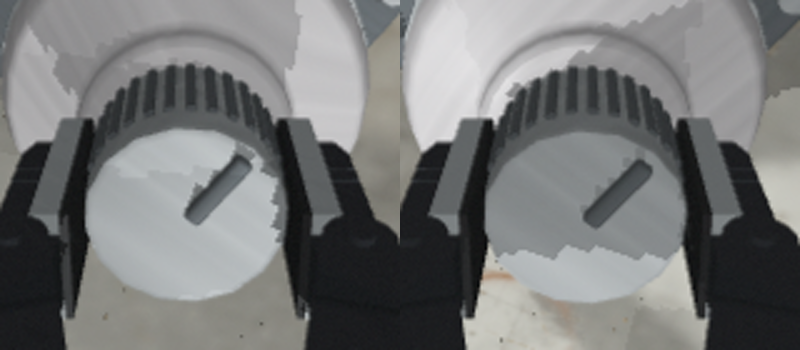

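The rib sits at the same angle between the fingers before (243,162) and after (643,167), so the cap followed the quarter turn without slipping and is still gripped. Handing in.

```bash
python3 -c "
from rig import ctrl
print(ctrl.finish_job())"
```

```text
the job is handed in; nothing more can be done
None
```

I pressed the round, square and oblong keys in that order, each fully down and let up again, then screwed the vent cap to its stop, backed it off about a quarter turn (1.57 rad) and handed the job in at about 14 s with the cap still gripped.

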